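# Unload a photomask plate from the pin-lift chuck

## Task

Unload the glass plate from the chuck: turn the station's lift lever from down to its up detent so that the pins raise the plate, slide the paddle under it, lift it off and set it down flat in the pocket of the cradle. Then lay the paddle flat on the bench and turn the lever back to its down detent. Handle the plate only with the paddle, never with the gripper or arm, keep it level, do not let it drop, and do not push the bottle, jar, eyepiece or dish about.

Things in the scene. Friction and masses are not known exactly. Their poses are not given: they have to be found in the camera images.
- station: aluminium plate station fixed to the bench: base 190 x 215 x 12 mm, black stage, square chuck 136 x 136 mm. Origin on the bench under the chuck's centre, z up. The paddle enters at the front (-x side), moving along the station's +x. Two micrometer heads stick out low (tops z = 29 mm), one at the front (to x = -105, y = 30 mm), one at the +y side.
- chuck (a point): centre of the chuck's pocket floor, 53 mm over the bench. Pocket 106 x 106 mm, 3 mm deep; rim top 3 mm above this point. Four lift pins, 6 mm thick, at station x = +-36, y = +-37 mm, hidden with the lever down. Lever up: pin tops and so the plate's underside stand 18 mm above this point, leaving 15 mm above the rim and 68 mm between the pins for the paddle.
- lever (a joint): lift lever about a vertical axis, rad: 0 = down detent (arm points outward, to the station's -y), 1.571 = up detent (arm points to the rear, the station's +x). Grows counter-clockwise from above. A spring detent (at most 0.17 N m, about 3 N at the knob) draws it to the nearer end; it tips over at half way. The pins rise with it, 18 mm in all.
- lever_grip (a point): centre of the black upright knob at the end of the lever: a round grip 21 mm in diameter and 18 mm tall at full width, knob top 18 mm above this point, lever arm's top 28 mm below it. 65 mm from the lever's axis. World height 98 mm.
- lever_hub (a point): point on the lever's vertical axis, at the height of lever_grip; at x = -30, y = -92 mm of the station. The hub below it (top z = 78 mm) is 47 mm wide.
- plate: photomask: square glass plate 102 x 102 x 3 mm, 75 g, dark chrome pattern on top. Origin: centre of its underside; z up. Starts flush in the chuck's pocket, square to it, with its x axis along the station's x.
- paddle: transfer paddle (spatula), 125 g. Flat steel blade 100 x 44 x 2.5 mm; origin: centre of the blade's underside, +x to the tip (x = 50 mm), z up. A cranked neck rises from x = -47 mm (at the blade) to -78 mm; straight black handle 16 x 16 mm from x = -75 to -175 mm, axis 30 mm above the underside. It balances at x = -29 mm and stands on its blade by itself, handle in the air.
- paddle_grip (a point): good point to grip the paddle: on the handle's axis, at x = -98, z = 30 mm of the paddle.
- cradle: plate cradle fixed to the bench: base 136 x 136 x 8 mm, two white ledges along its x (tops z = 36 mm, inner edges y = +-40 mm: 80 mm clear between them). Walls beside the ledges and tabs over their four ends (tops z = 44 mm) form a pocket 112 x 112 mm; open to the paddle between the ledges at front (-x) and rear. Origin: centre of its underside; the paddle enters along +x.
- cradle_seat (a point): centre of the cradle's pocket at ledge height, 36 mm above the bench: the plate's origin belongs here, square with the cradle (any quarter turn).
- wash_bottle: bystander: white squeeze bottle with yellow spout, 62 mm wide, 172 mm tall; origin at its foot.
- jar: bystander: amber jar with white lid, 56 mm wide, 65 mm tall; origin at its foot.
- eyepiece: bystander: black microscope eyepiece standing upright, 48 mm wide, 55 mm tall; origin at its foot.
- dish: bystander: shallow glass dish, 90 mm wide, 18 mm tall; origin at its foot.
Things that resemble listed ones, but are neither listed nor needed, are in the scene too. Several things have the shape of the paddle; the one meant has the colours described above.

How it is judged (in metres and radians):
On the way, in this order (a step that is already met when the one before it is completed fails the run):
1. the lift lever is turned to its up detent and the pins have raised the plate (value of joint lever above 1.45 rad and z of plate in the frame of station above 0.067 m), for 0.2 s.
2. the plate rides on the paddle, clear of the pins (contact force between plate and paddle above 0.2 N and z of plate in the frame of station above 0.077 m), for 0.2 s.
3. the plate lies in the cradle's pocket, clear of the paddle (horizontal distance between plate and cradle_seat below 0.009 m and z of plate in the frame of cradle_seat below 0.003 m and contact force between plate and paddle below 0.02 N), for 0.2 s.
4. the lever is turned back to its down detent (value of joint lever below 0.12 rad), for 0.2 s.
At the end, for the whole second after the job is handed in: Plate flat in the cradle's pocket (centre within 9 mm, height within 3 mm, tilt under 0.04 rad), at rest, clear of the paddle; lever back in its down detent (under 0.12 rad); paddle flat on the bench (within 5 mm, tilt under 0.06 rad), at rest (all of step 3 and z of plate in the frame of cradle_seat above -0.003 m and angle between plate's own z axis and vertical below 0.04 rad and linear speed of each of plate, paddle below 0.02 m/s and value of joint lever below 0.12 rad and height (world z) of paddle below 0.005 m and angle between paddle's own z axis and vertical below 0.06 rad); the robot touches nothing.
It fails at once if the gripper or arm touches the glass plate (contact force between any of the fingers, the arm and plate above 0.3 N).
It fails at once if the plate is tipped by more than 0.3 rad (angle between plate's own z axis and vertical above 0.3 rad).
It fails at once if the plate falls: faster than 0.4 m/s while not carried by the paddle (linear speed of plate above 0.4 m/s and contact force between plate and paddle below 0.01 N).
It fails at once if a bystander is pushed more than 25 mm or tipped over (distance of any of wash_bottle, jar, eyepiece, dish from where it was at the start of the episode above 0.025 m or angle between any of wash_bottle, jar's own z axis and vertical above 0.5 rad).
It also fails if it takes over 72 s, if anything falls off the work surface, if the arm or the gripper's body presses on something with over 40 N, if the wrist force passes 120 N, or if a joint passes its speed limit or range.

## Robot

A 6-joint arm with a two-finger parallel gripper is mounted at the origin on the work surface. World frame = base frame: x ahead of the robot, y to its left, z up, the work surface at z = 0. Lengths are in mm, angles in rad, forces in N, time in s.
With the tool pointing down it reaches from about 375 to 925 mm from the base axis. Payload 5.7 kg.
Tool frame: the origin (TCP) lies between the finger pads; the fingertips stand 17 mm ahead of it and the grasp point (between the pads) lies 2 mm behind it; z points along the fingers, y is the line along which they close (so a half turn about z gives the same grasp; the last joint's range is limited). The gripper opens to 85 mm and grips with 20 to 120 N. Pads are 22 mm wide; open, the fingers measure 114 mm over their backs; the gripper's body (76 mm by 85 mm) begins 54 mm behind the grasp point. The pads swing forward as they close: fully open they stand 13 mm farther back than shut.
Start: joints at [0.987, 0.359, 1.51, -0, 1.272, -0.115], TCP at [271.079, 535.24, 248.267] pointing down, gripper open.
Joint ranges: [-2.97, 2.97], [-1.01, 2.36], [0.21, 2.38], [-0.96, 4.11], [0.2, 2.71], [-2.98, 2.98]. Speed limits (rad/s): [2.39, 2.39, 3.14, 3.14, 3.14, 3.14].

## Interface

Orientations are given as a rotation vector (axis times angle).
In Python, from workcell import manip gives the robot as it stands.
- The arm moves only by the tool move_arm, never from a script. Its argument "steps" is a list of rows, each a list of 7 numbers: the turn, a rotation vector about the tool's x, y, z normalised to -1 to 1, where 1 is 0.5 rad, then the shift along the tool's x, y, z normalised to -1 to 1, where 1 is 250 mm, then the opening, from 0 (shut) to 1 (fully open). A call has exactly 5 rows; each row is the pose to reach, as a shift and turn from the pose commanded when the call began, along the tool's axes at that moment; what a row does not reach only later rows make up. A row lasts 1/8 s, in which the tool goes at most 62.5 mm and 10.7 degrees, less where a joint would pass 70% of its speed; a pose out of reach is approached as far as the arm can. A call with a number of a shift or a turn outside -1 to 1 is refused whole. A call with a gripper value outside its range is refused whole. The fingers move at their own pace and stop on an object; "newtons" is the grip in N (left out, the last holds). Time passes only in rows, so rows that repeat a pose let the fingers close, or fill a call up. It gives the time, the measured TCP pose, the force, the opening and the grip force at its end, in the units of the state.
- manip.get_obs(): the state, without advancing time (a new reading comes with each control period).
- manip.get_image(name): name is "scene" or "top" or "wrist"; returns the picture (420x560x3 uint8, red, green, blue); there is no depth.
- manip.get_calibration(name): a dict with "intrinsics" (3x3 intrinsics, pixels), "world_from_camera" (4x4, takes a point from camera to world coordinates). Camera axes: x right, y down, z forward; pixel columns grow to the right and rows downward; lengths in mm; the calibration is good to about 2 mm. A picture is of the moment at which its call begins: read the wrist's pose just before it. get_calibration takes no time and is no camera call; for the wrist camera it gives the pose at the moment of the call.
- manip.close_job(): hands the job in; it is judged then, once.
The state is a dict: "time_s": time; "joint_positions": joint angles; "joint_vel": joint speeds; "tau": joint torques, N m; "tcp_pos": TCP position; "tcp_rot": TCP orientation; "wrist_force": force on the tool from outside, world axes, zero at the start; "moment": the same for the moment, N m; "finger_gap": opening from 0.0 (shut) to 1.0 (fully open); "gripper_force": force on a finger pad.
Only numpy, scipy, OpenCV 4.12 (cv2) and the standard library are available. Lean on these libraries where they do the work, as an engineer would, in place of code of your own. Each camera call takes 0.05 s, during which the arm holds its last target. There are 200 camera calls.

## Working session

There is one attempt and no reset: what is moved stays moved. The work goes in short steps, Python scripts to look and compute and a tool call to move; the robot and the scene stay as the last step left them, time stands still between calls to the robot, and variables do not carry over. Pictures are saved under pics/ and viewed, at most 10 in all, crops included, and the job is handed in when it is done.

Besides the shell and the picture viewer there is one more tool, called after "Request:" by a JSON object that holds its "fn" and its "kwargs", one argument or row to a line. move_arm: Moves the arm, as the interface text tells. Scaled input: -1 to 1 covers 250 mm each way for a shift and 0.5 rad each way for a turn. Its arguments: {"type":"object","properties":{"steps":{"type":"array"},"newtons":{"type":"number"}},"required":["steps"]}

```bash
mkdir -p pics; ls; python3 - <<'E'
from workcell import manip
import cv2,numpy as np
for n in("top","scene"):
    im=manip.get_image(n); cv2.imwrite(f"pics/{n}0.png",im[:,:,::-1]); c=manip.get_calibration(n); print(n,np.round(c["intrinsics"],1).tolist(),np.round(c["world_from_camera"],3).tolist())
o=manip.get_obs(); print(o)
E
```

```text
pics
top [[494.0, 0.0, 277.1], [0.0, 494.0, 207.2], [0.0, 0.0, 1.0]] [[-0.016, -0.983, 0.182, 236.401], [-1.0, 0.016, 0.001, 28.478], [-0.004, -0.182, -0.983, 1541.233], [0.0, 0.0, 0.0, 1.0]]
scene [[387.5, 0.0, 281.2], [0.0, 387.5, 209.3], [0.0, 0.0, 1.0]] [[-0.877, 0.292, -0.382, 913.043], [0.481, 0.542, -0.69, 788.473], [0.006, -0.788, -0.615, 759.457], [0.0, 0.0, 0.0, 1.0]]
{'time_s': 0.1, 'joint_positions': array([ 9.86913033e-01,  3.59434488e-01,  1.51128671e+00, -2.51474126e-05,
        1.27253306e+00, -1.15123331e-01]), 'joint_vel': array([-0.00085074, -0.00116915, -0.00139263, -0.00098338,  0.00020166,
       -0.00089274]), 'tau': array([ 1.55531125e-04, -5.28655529e+01, -2.79348278e+01, -4.89867616e-04,
        5.20273898e-03,  2.82557977e-08]), 'tcp_pos': array([270.77694721, 534.78214133, 247.55100497]), 'tcp_rot': array([-7.29464923e-01, -3.05516716e+00,  2.46474191e-03]), 'wrist_force': array([0.26710686, 0.15111243, 0.14847411]), 'moment': array([-0.04534101, -0.01663788,  0.06527912]), 'gripper_force': 0.0, 'finger_gap': 1.0022633018670402}
```

View pics/top0.png

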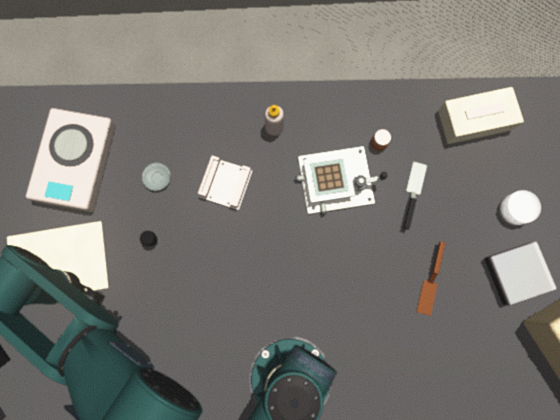

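View pics/scene0.png

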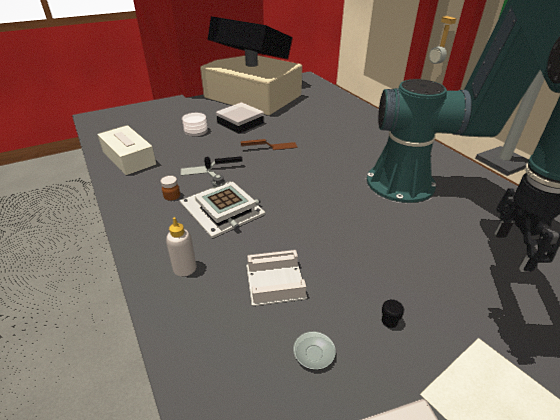

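The top view shows the station at about (335,180), with the lever knob at (384,176) and hub at (361,183). The cradle is at (225,182), the bottle at (274,120), the jar at (381,140), the dish at (156,177) and the eyepiece at (149,240).

There are two paddle shapes: one with a steel blade and black handle at (413,195), and an all-orange one at (432,278). The steel and black one fits the description. I'll check it in a crop.

```bash
cat > h.py <<'E'
from workcell import manip
import cv2,numpy as np
from scipy.spatial.transform import Rotation as R
def ray(cal,uv):
    K,T=np.array(cal["intrinsics"]),np.array(cal["world_from_camera"])
    p=cv2.undistortPoints(np.float64(uv).reshape(-1,1,2),K,None).reshape(-1,2)
    return T[:3,3],np.c_[p,np.ones(len(p))]@T[:3,:3].T
def onplane(cal,uv,z):
    o,d=ray(cal,uv); return o+d*((z-o[2])/d[:,2])[:,None]
def proj(cal,P):
    K,T=np.array(cal["intrinsics"]),np.array(cal["world_from_camera"])
    q=(np.atleast_2d(P)-T[:3,3])@T[:3,:3]@K.T; return q[:,:2]/q[:,2:]
def down(yaw):  # tool x axis at angle yaw in world, z down
    c,s=np.cos(yaw),np.sin(yaw); return np.array([[c,s,0],[s,-c,0],[0,0,-1.]])
def goal(pos,yaw,half=True):
    """normalised shift/turn from the current measured pose"""
    o=manip.get_obs(); Rc=R.from_rotvec(o["tcp_rot"]).as_matrix()
    best=min((R.from_matrix(Rc.T@down(y)).as_rotvec() for y in ([yaw,yaw+np.pi] if half else [yaw])),key=np.linalg.norm)
    sh=Rc.T@(np.array(pos)-o["tcp_pos"])
    print("turn",np.round(best/.5,4),"shift",np.round(sh/250,4),"|now",np.round(o["tcp_pos"],1),"yaw",round(np.arctan2(Rc[1,0],Rc[0,0]),3),"t",round(o["time_s"],2))
E
python3 - <<'E'
from h import *
im=cv2.imread("pics/top0.png"); cal=manip.get_calibration("top")
a=cv2.resize(im[140:220,290:395],None,fx=3.8,fy=3.8,interpolation=2)
b=cv2.resize(im[145:215,185:265],None,fx=3.8,fy=3.8,interpolation=2)
c=cv2.resize(im[155:323,392:456],None,fx=3.5,fy=3.5,interpolation=2)
m=np.zeros((600,640,3),np.uint8); m[:a.shape[0],:a.shape[1]]=a; m[304:304+b.shape[0],:b.shape[1]]=b; m[:c.shape[0],405:405+c.shape[1]]=c
cv2.imwrite("pics/m1.png",m)
for n,u,z in[("stn",(330,177),56),("knob",(384,176),116),("hub",(361,183),78),("cradle",(225,182),20),("padblade",(417,178),2),("handle_end",(406,228),38),("jar",(381,143),40),("bottle",(274,125),60),("dish",(156,177),9),("eyep",(149,240),40)]:
    print(n,np.round(onplane(cal,[u],z)[0]))
w=manip.get_calibration("wrist"); T=np.array(w["world_from_camera"]); o=manip.get_obs(); Rc=R.from_rotvec(o["tcp_rot"]).as_matrix()
print(np.round(w["intrinsics"],1).tolist()); print("cam in tool",np.round(Rc.T@T[:3,:3],3).tolist(),np.round(Rc.T@(T[:3,3]-o["tcp_pos"]),1), "R",np.round(Rc,3).tolist())
goal((600,-190,360),0.2)
E
```

```text
stn [ 603. -135.   56.]
knob [ 589. -289.  116.]
hub [ 577. -226.   78.]
cradle [601. 193.  20.]
padblade [ 609. -420.    2.]
handle_end [ 443. -365.   38.]
jar [ 715. -302.   40.]
bottle [773.  35.  60.]
dish [624. 415.   9.]
eyep [419. 423.  40.]
[[337.8, 0.0, 271.8], [0.0, 337.8, 210.7], [0.0, 0.0, 1.0]]
cam in tool [[0.001, -0.945, -0.327], [1.0, 0.001, -0.001], [0.001, -0.327, 0.945]] [  84.2    1.1 -126.2] R [[-0.892, 0.452, -0.001], [0.452, 0.892, -0.001], [0.0, -0.002, -1.0]]
turn [-0.0031 -0.0014 -1.3375] shift [-2.4845 -1.9922 -0.4469] |now [270.8 534.8 247.6] yaw 2.673 t 0.1
```

View pics/m1.png

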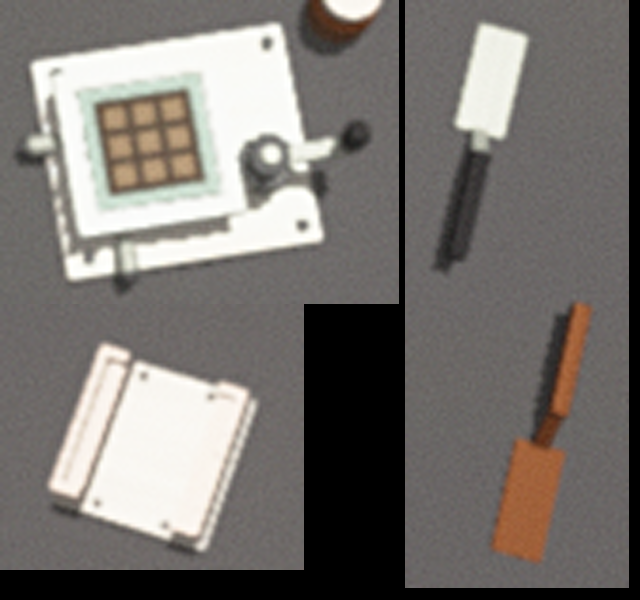

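The crop confirms the steel-bladed, black-handled paddle at (413,195) is the right one; the other is all orange. The lever points to the station's -y side, so it is down. The plate sits in the chuck, and the cradle is turned about -0.36 rad. Next I'll move closer for wrist-camera views.

Request:
{"fn": "move_arm", "kwargs": {
  "steps": [
    [0, 0, 0, -0.15, -0.09, -0.03, 1],
    [0, 0, 0, -0.3, -0.18, -0.06, 1],
    [0, 0, 0, -0.45, -0.27, -0.09, 1],
    [0, 0, 0, -0.6, -0.36, -0.12, 1],
    [0, 0, 0, -0.74, -0.44, -0.14, 1]
  ]
}}

```text
time_s: 0.72
tcp_pos: [386.9, 352.1, 283.3]
tcp_rot: [-0.73, -3.055, 0.001]
wrist_force: [0.8, 0.4, -0.7]
finger_gap: 0.999
gripper_force: 0.0
```

Request:
{"fn": "move_arm", "kwargs": {
  "steps": [
    [0, 0, 0, -0.15, -0.09, -0.03, 0.6],
    [0, 0, 0, -0.3, -0.18, -0.06, 0.6],
    [0, 0, 0, -0.45, -0.27, -0.09, 0.6],
    [0, 0, 0, -0.6, -0.36, -0.12, 0.6],
    [0, 0, 0, -0.74, -0.44, -0.14, 0.6]
  ]
}}

```text
time_s: 1.35
tcp_pos: [502.3, 170.4, 318.3]
tcp_rot: [-0.73, -3.055, 0.0]
wrist_force: [-0.2, 0.3, -0.6]
finger_gap: 0.602
gripper_force: 0.0
```

```bash
python3 - <<'E'
from h import *
im=manip.get_image("wrist"); cv2.imwrite("pics/w1.png",im[:,:,::-1]); np.save("w1.npy",np.array(manip.get_calibration("wrist")["world_from_camera"]))
o=manip.get_obs(); print(o["tcp_pos"],o["joint_vel"].round(3)); goal((500,-250,320),2.67)
E
```

```text
[505.42986886 166.83942096 318.95282338] [ 0.054 -0.004  0.013  0.026 -0.017  0.107]
turn [-0.0032  0.0087  0.0017] shift [-7.3690e-01 -1.4959e+00  1.4000e-03] |now [505.4 166.8 319. ] yaw 2.671 t 1.4
```

View pics/w1.png

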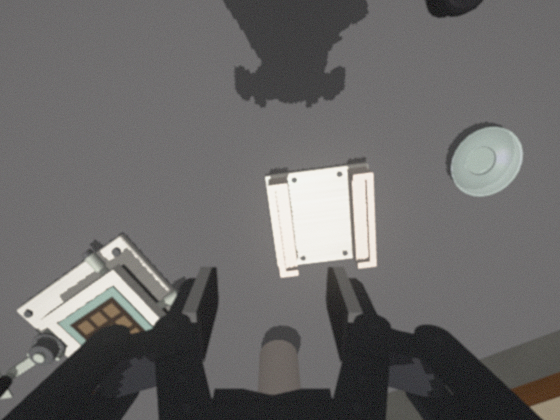

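The wrist view shows the cradle centred near (322,218), with base screw holes near (294,180), (340,174), (346,253) and (304,258). The dish is at (486,160) and the station at lower left. I'll retake it now that the arm has settled, and measure the hole centres and ledge outline.

```bash
python3 - <<'E'
from h import *
cal=manip.get_calibration("wrist"); im=manip.get_image("wrist"); cv2.imwrite("pics/w2.png",im[:,:,::-1])
g=cv2.cvtColor(im,cv2.COLOR_RGB2GRAY)
# whole white body
m=(g>120).astype(np.uint8); n,l,s,c=cv2.connectedComponentsWithStats(m)
for i in range(1,n):
    if s[i,4]>300: print(i,s[i],c[i].round(1))
i=l[216,322]; mm=(l==i).astype(np.uint8)
cnt=max(cv2.findContours(mm,0,2)[0],key=cv2.contourArea); print("box",cv2.minAreaRect(cnt),"box@44",onplane(cal,cv2.boxPoints(cv2.minAreaRect(cnt)),44).round(1).tolist())
# holes: dark spots by black-hat
bh=cv2.morphologyEx(g,cv2.MORPH_BLACKHAT,np.ones((9,9)))
P=[]
for u,v in[(294,180),(340,174),(346,253),(304,258)]:
    r=bh[v-9:v+10,u-9:u+10].astype(float); r[r<r.max()*.4]=0
    k=np.unravel_index(r.argmax(),r.shape); y,x=np.mgrid[:19,:19]; r[np.hypot(y-k[0],x-k[1])>3.5]=0
    P.append((u-9+(r*x).sum()/r.sum(),v-9+(r*y).sum()/r.sum()))
P=np.array(P); W=onplane(cal,P,8); print(P.round(1).tolist(),W.round(1).tolist(),"ctr",W.mean(0).round(1))
for a,b in((0,1),(1,2),(2,3),(3,0)): d=W[b]-W[a]; print(np.hypot(*d[:2]).round(1),np.arctan2(d[1],d[0]).round(3))
goal((500,-250,320),2.67)
E
```

```text
1 [ 453  121   74   72 4047] [489.5 156.6]
41 [ 266  158  106  117 7972] [312.2 213.1]
51 [ 353  166   27  100 2281] [366.4 214.6]
119 [  17  232  162  123 7317] [ 96.6 290.8]
206 [ 17 349  30  24 318] [ 30.5 359.2]
210 [530 395  30  25 512] [547.9 408.1]
box ((323.7860107421875, 216.09738159179688), (105.5234146118164, 107.91040802001953), 82.23483276367188) box@44 [[505.6, 155.6, 44.0], [547.5, 277.1, 44.0], [686.1, 242.9, 44.0], [641.7, 106.6, 44.0]]
[[295.5, 175.1], [340.9, 169.1], [354.6, 246.9], [296.4, 263.7]] [[536.4, 186.7, 8.0], [556.2, 243.3, 8.0], [668.6, 216.5, 8.0], [655.4, 131.0, 8.0]] ctr [604.2 194.3   8. ]
59.9 1.235
115.6 -0.234
86.5 -1.724
131.4 2.704
turn [-0.0011  0.0042 -0.0016] shift [-0.7482 -1.4992 -0.0034] |now [504.  168.9 318.6] yaw 2.669 t 1.45
```

Request:
{"fn": "move_arm", "kwargs": {
  "steps": [
    [0, 0, 0, -0.07, -0.16, 0, 0.6],
    [0, 0, 0, -0.14, -0.32, 0, 0.6],
    [0, 0, 0, -0.21, -0.48, 0, 0.6],
    [0, 0, 0, -0.28, -0.64, 0, 0.6],
    [0, 0, 0, -0.35, -0.8, 0, 0.6]
  ]
}}

```text
time_s: 2.08
tcp_pos: [488.8, -46.7, 317.9]
tcp_rot: [-0.729, -3.055, -0.001]
wrist_force: [1.4, 0.4, -0.4]
finger_gap: 0.601
gripper_force: 0.0
```

Request:
{"fn": "move_arm", "kwargs": {
  "steps": [
    [0, 0, 0, -0.08, -0.18, 0, 0.6],
    [0, 0, 0, -0.16, -0.36, 0, 0.6],
    [0, 0, 0, -0.24, -0.54, 0, 0.6],
    [0, 0, 0, -0.35, -0.8, 0, 0.6],
    [0, 0, 0, -0.35, -0.8, 0, 0.6]
  ]
}}

```text
time_s: 2.7
tcp_pos: [476.8, -267.0, 317.8]
tcp_rot: [-0.735, -3.054, 0.001]
wrist_force: [0.0, 0.5, -0.5]
finger_gap: 0.603
gripper_force: 0.0
```

```bash
python3 - <<'E'
from h import *
manip.get_image("wrist")
cal=manip.get_calibration("wrist"); im=manip.get_image("wrist")[:,:,::-1]; cv2.imwrite("pics/w3.png",im); np.save("w3.npy",cal["world_from_camera"])
w2=cv2.imread("pics/w2.png")
a=cv2.resize(im[100:290,130:530],None,fx=2,fy=2,interpolation=2)
b=cv2.resize(w2[150:285,255:385],None,fx=1.6,fy=1.6,interpolation=2)
m=np.zeros((600,800,3),np.uint8); m[:380,:800]=a; m[382:382+b.shape[0],:b.shape[1]]=b
c=cv2.resize(im[100:290,130:330],None,fx=1.1,fy=1.1,interpolation=2)
cv2.imwrite("pics/m2.png",m); print(manip.get_obs()["tcp_pos"])
E
```

```text
[ 476.84689659 -264.1737778   317.69224811]
```

View pics/m2.png

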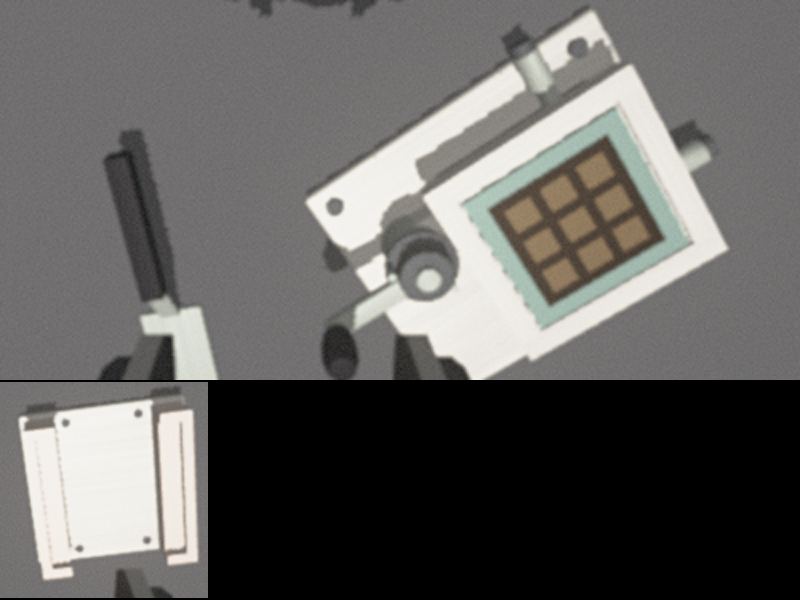

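The steel and black paddle shows its handle from (118,154) to (152,299) in the montage. The plate's teal corners are at (462,204), (616,107), (692,243) and (542,329). The hub cap is at (428,279), the knob top near (342,362), and the four cradle holes are clear in the lower crop.

```bash
python3 - <<'E'
from h import *
cal=manip.get_calibration("wrist"); cal["world_from_camera"]=np.load("w3.npy")
px=lambda L:np.array(L,float)/2+[130,100]
def quad(n,W):
    d=[W[(i+1)%4]-W[i] for i in range(4)]
    print(n,"ctr",W.mean(0).round(1),[ (np.hypot(*q[:2]).round(1),np.arctan2(q[1],q[0]).round(3)) for q in d]); return W.mean(0)
quad("plate",onplane(cal,px([(462,204),(616,107),(692,243),(542,329)]),56))
c=quad("chuck",onplane(cal,px([(423,190),(632,66),(728,248),(530,360)]),56))
quad("pattern",onplane(cal,px([(489,210),(606,136),(665,240),(550,305)]),56))
print("hubcap",onplane(cal,px([(428,279)]),78).round(1),"knob",onplane(cal,px([(342,362)]),116).round(1))
W=onplane(cal,px([(118,154),(152,299)]),38);d=W[1]-W[0];print("handle",W.round(1).tolist(),np.hypot(*d[:2]),np.arctan2(d[1],d[0]))
print("blade corners",onplane(cal,px([(140,318),(200,308)]),2.5).round(1).tolist())
c2=dict(cal);
# cradle: camera pose for w2 from TCP pose then
o=manip.get_obs(); Rn=R.from_rotvec(o["tcp_rot"]).as_matrix(); T=np.array(manip.get_calibration("wrist")["world_from_camera"])
T2=np.load("w1.npy").copy(); T2[:3,3]+=np.array([504,168.9,318.6])-np.array([505.43,166.84,318.95]); c2["world_from_camera"]=T2
q=np.array([(66,422),(138,413),(147,540),(80,548)],float); quad("cradle holes",onplane(c2,(q-[0,382])/1.6+[255,150],8))
q=np.array([(20,416),(193,409),(198,563),(44,578)],float); quad("cradle walls",onplane(c2,(q-[0,382])/1.6+[255,150],44))
E
```

```text
plate ctr [ 604.  -129.3   56. ] [(np.float64(101.7), np.float64(1.711)), (np.float64(102.8), np.float64(0.153)), (np.float64(103.3), np.float64(-1.432)), (np.float64(102.6), np.float64(-3.004))]
chuck ctr [ 602.6 -128.9   56. ] [(np.float64(134.0), np.float64(1.673)), (np.float64(134.4), np.float64(0.144)), (np.float64(137.2), np.float64(-1.432)), (np.float64(139.3), np.float64(-3.021))]
pattern ctr [ 604.4 -129.6   56. ] [(np.float64(78.0), np.float64(1.719)), (np.float64(79.4), np.float64(0.15)), (np.float64(78.4), np.float64(-1.445)), (np.float64(77.7), np.float64(-2.995))]
hubcap [[ 585.5 -224.7   78. ]] knob [[ 591.1 -286.9  116. ]]
handle [[441.8, -361.5, 38.0], [536.0, -393.0, 38.0]] 99.25466156707519 -0.3228211914105312
blade corners [[556.8, -423.0, 2.5], [569.6, -380.2, 2.5]]
cradle holes ctr [600.  198.4   8. ] [(np.float64(59.3), np.float64(1.229)), (np.float64(116.0), np.float64(-0.333)), (np.float64(59.9), np.float64(-1.907)), (np.float64(116.3), np.float64(2.803))]
cradle walls ctr [597.5 199.2  44. ] [(np.float64(130.0), np.float64(1.142)), (np.float64(130.7), np.float64(-0.337)), (np.float64(128.4), np.float64(-1.93)), (np.float64(139.7), np.float64(2.812))]
```

Measured against the given sizes (plate 102 mm, handle 99 mm, hub within 2 mm of where the station pose puts it):

| Item | Position (mm) | Heading (rad) |
|---|---|---|
| Station | (604, -129) | 0.145 |
| Cradle | (600, 198) | -0.335 |
| Paddle grip | (515, -386) | -0.323 |
| Knob | (596, -289) | – |

I'll go to the knob first.

Request:
{"fn": "move_arm", "kwargs": {
  "steps": [
    [0, 0, 0.19, -0.1, 0.03, 0.1, 0.6],
    [0, 0, 0.38, -0.2, 0.06, 0.2, 0.6],
    [0, 0, 0.57, -0.3, 0.09, 0.3, 0.6],
    [0, 0, 0.76, -0.4, 0.11, 0.4, 0.6],
    [0, 0, 0.95, -0.47, 0.126, 0.51, 0.6]
  ]
}}

```text
time_s: 3.42
tcp_pos: [597.7, -286.5, 190.1]
tcp_rot: [-1.429, -2.798, -0.001]
wrist_force: [-0.5, -0.4, 1.1]
finger_gap: 0.6
gripper_force: 0.0
```

Request:
{"fn": "move_arm", "kwargs": {
  "steps": [
    [0, 0, 0.32, 0, 0, 0, 0.6],
    [0, 0, 0.64, 0, 0, 0, 0.6],
    [0, 0, 0.95, 0, 0, 0, 0.6],
    [0, 0, 0.95, 0, 0, 0, 0.6],
    [0, 0, 0.95, 0, 0, 0, 0.6]
  ]
}}

```text
time_s: 4.05
tcp_pos: [596.3, -287.7, 190.9]
tcp_rot: [-2.041, -2.388, -0.0]
wrist_force: [-0.1, -0.3, 1.1]
finger_gap: 0.601
gripper_force: 0.0
```

```bash
python3 - <<'E'
from h import *
cal=manip.get_calibration("wrist"); im=manip.get_image("wrist")[:,:,::-1]; cv2.imwrite("pics/w4.png",im)
goal((596,-289,99),1.716)
print(proj(cal,[(596,-289,116),(596,-289,99)]).round(0))
E
```

```text
turn [-0.0003 -0.0005  0.0203] shift [-0.0038 -0.0019  0.3675] |now [ 596.3 -288.   190.9] yaw 1.726 t 4.1
[[270. 235.]
 [270. 226.]]
```

View pics/w4.png

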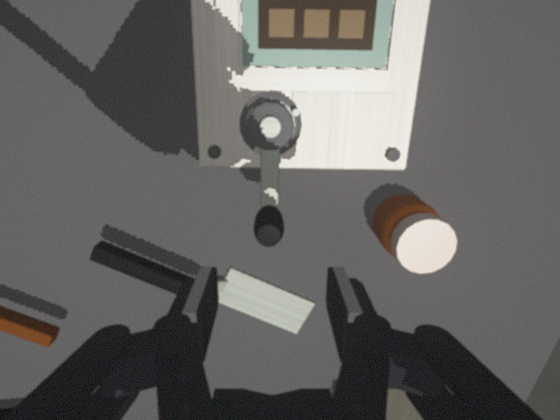

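The knob top is at (268,232), against a predicted (270,235), and it lies centred between the fingers. I'll descend, grip gently and swing it along the arc.

Request:
{"fn": "move_arm", "kwargs": {
  "newtons": 20,
  "steps": [
    [0, 0, 0, 0, 0, 0.12, 0.6],
    [0, 0, 0, 0, 0, 0.25, 0.6],
    [0, 0, 0, -0.004, 0, 0.367, 0.6],
    [0, 0, 0, -0.004, 0, 0.367, 0.6],
    [0, 0, 0, -0.004, 0, 0.367, 0.15]
  ]
}}

```text
time_s: 4.72
tcp_pos: [597.0, -290.3, 100.1]
tcp_rot: [2.045, 2.383, 0.0]
wrist_force: [0.7, -0.4, 0.8]
finger_gap: 0.398
gripper_force: 0.0
```

Request:
{"fn": "move_arm", "kwargs": {
  "steps": [
    [0, 0, 0, 0, 0, 0, 0.15],
    [0, 0, 0, 0, 0, 0, 0.15],
    [0, 0, 0, 0, 0, 0, 0.15],
    [0, 0, 0, 0, 0, 0, 0.15],
    [0, 0, 0, 0, 0, 0, 0.15]
  ]
}}

```text
time_s: 5.35
tcp_pos: [597.0, -290.8, 100.7]
tcp_rot: [2.045, 2.382, -0.0]
wrist_force: [-1.4, -0.7, 6.9]
finger_gap: 0.232
gripper_force: 20.7
```

Request:
{"fn": "move_arm", "kwargs": {
  "steps": [
    [0, 0, 0, 0.003, 0.041, 0, 0.15],
    [0, 0, 0, 0.013, 0.08, 0, 0.15],
    [0, 0, 0, 0.028, 0.118, 0, 0.15],
    [0, 0, 0, 0.05, 0.153, 0, 0.15],
    [0, 0, 0, 0.076, 0.184, 0, 0.15]
  ]
}}

```text
time_s: 5.98
tcp_pos: [638.3, -265.5, 100.0]
tcp_rot: [2.045, 2.384, -0.004]
wrist_force: [-6.3, -2.3, 3.9]
finger_gap: 0.24
gripper_force: 21.4
```

Request:
{"fn": "move_arm", "kwargs": {
  "steps": [
    [0, 0, 0, 0.031, 0.027, 0, 0.15],
    [0, 0, 0, 0.066, 0.048, 0, 0.15],
    [0, 0, 0, 0.104, 0.063, 0, 0.15],
    [0, 0, 0, 0.143, 0.073, 0, 0.15],
    [0, 0, 0, 0.184, 0.076, 0, 0.15]
  ]
}}

```text
time_s: 6.6
tcp_pos: [650.3, -219.2, 99.7]
tcp_rot: [2.041, 2.382, -0.009]
wrist_force: [-7.2, -26.2, -0.3]
finger_gap: 0.232
gripper_force: 20.9
```

```bash
python3 - <<'E'
from h import *
o=manip.get_obs(); d=o["tcp_pos"][:2]-np.array([587.6,-224.8]); print(o["tcp_pos"],o["wrist_force"],o["finger_gap"],o["gripper_force"],"lever",np.arctan2(d[1],d[0])-0.145+np.pi/2,np.hypot(*d))
goal((651.9,-215.4,99),1.716)
E
```

```text
[ 650.31391859 -219.24791825   99.65586875] [ -7.23036759 -26.15075561  -0.27345712] 0.23193409210581092 20.87285123183392 lever 1.5140964152492125 62.9592026363532
turn [-0.0032  0.0142  0.0173] shift [0.0143 0.0086 0.0025] |now [ 650.3 -219.2   99.7] yaw 1.725 t 6.6
```

Request:
{"fn": "move_arm", "kwargs": {
  "steps": [
    [0, 0, 0, 0, 0, 0, 0.5],
    [0, 0, 0, 0, 0, 0, 0.5],
    [0, 0, 0, 0, 0, 0, 0.5],
    [0, 0, 0, 0, 0, -0.2, 0.5],
    [0, 0, 0, 0, 0, -0.4, 0.5]
  ]
}}

```text
time_s: 7.22
tcp_pos: [650.5, -215.5, 199.3]
tcp_rot: [-2.045, -2.382, 0.0]
wrist_force: [1.2, 0.2, -1.0]
finger_gap: 0.5
gripper_force: 0.0
```

Request:
{"fn": "move_arm", "kwargs": {
  "steps": [
    [0, 0, -0.3, 0, 0, 0, 0.5],
    [0, 0, -0.6, 0, 0, 0, 0.5],
    [0, 0, -0.9, 0, 0, 0, 0.5],
    [0, 0, -1, 0, 0, 0, 0.5],
    [0, 0, -1, 0, 0, 0, 0.5]
  ]
}}

```text
time_s: 7.85
tcp_pos: [650.9, -215.8, 198.9]
tcp_rot: [-1.394, -2.815, -0.001]
wrist_force: [-0.8, -0.2, 0.5]
finger_gap: 0.499
gripper_force: 0.0
```

```bash
python3 - <<'E'
from h import *
im=manip.get_image("top")[:,:,::-1]; cv2.imwrite("pics/t2.png",im)
cal=manip.get_calibration("top"); print(proj(cal,[(652,-215,116),(597,-289,116)]).round(0))
goal((514.8,-385.9,180),2.819)
E
```

```text
[[358. 156.]
 [384. 173.]]
turn [ 4.0000e-04 -4.0000e-04 -1.1947e+00] shift [-0.2116 -0.8453  0.0755] |now [ 650.9 -215.8  198.9] yaw 2.222 t 7.9
```

Request:
{"fn": "move_arm", "kwargs": {
  "steps": [
    [0, 0, -0.25, -0.05, -0.2, 0.02, 0.5],
    [0, 0, -0.5, -0.1, -0.4, 0.04, 0.5],
    [0, 0, -0.75, -0.15, -0.6, 0.06, 0.5],
    [0, 0, -1, -0.21, -0.8, 0.075, 0.5],
    [0, 0, -1, -0.212, -0.845, 0.075, 0.5]
  ]
}}

```text
time_s: 8.52
tcp_pos: [513.1, -388.8, 180.1]
tcp_rot: [-0.659, -3.071, 0.001]
wrist_force: [0.0, -0.1, -0.5]
finger_gap: 0.497
gripper_force: 0.0
```

Request:
{"fn": "move_arm", "kwargs": {
  "steps": [
    [0, 0, -0.195, 0, 0, 0, 0.5],
    [0, 0, -0.195, 0, 0, 0, 0.5],
    [0, 0, -0.195, 0, 0, 0, 0.5],
    [0, 0, -0.195, 0, 0, 0, 0.5],
    [0, 0, -0.195, 0, 0, 0, 0.5]
  ]
}}

```text
time_s: 9.15
tcp_pos: [515.3, -386.0, 180.3]
tcp_rot: [-0.503, -3.101, 0.0]
wrist_force: [-0.0, 0.6, -0.5]
finger_gap: 0.5
gripper_force: 0.0
```

```bash
python3 - <<'E'
from h import *
cal=manip.get_calibration("wrist"); im=manip.get_image("wrist")[:,:,::-1]; cv2.imwrite("pics/w5.png",im)
t=manip.get_image("top")[:,:,::-1]; m=np.zeros((420,800,3),np.uint8); m[:,:400]=im[:,80:480]; m[:320,400:]=cv2.resize(t[140:220,290:390],None,fx=4,fy=4,interpolation=2)
cv2.imwrite("pics/m3.png",m)
goal((514.8,-385.9,31),2.819)
print(proj(cal,[(441.8,-361.5,38),(536,-393,38),(514.8,-385.9,30)]).round(0)-[80,0])
E
```

```text
turn [-0.0001 -0.0001  0.0023] shift [0.0016 0.0006 0.5972] |now [ 515.1 -386.1  180.3] yaw 2.82 t 9.25
[[191. 103.]
 [191. 225.]
 [191. 197.]]
```

View pics/m3.png

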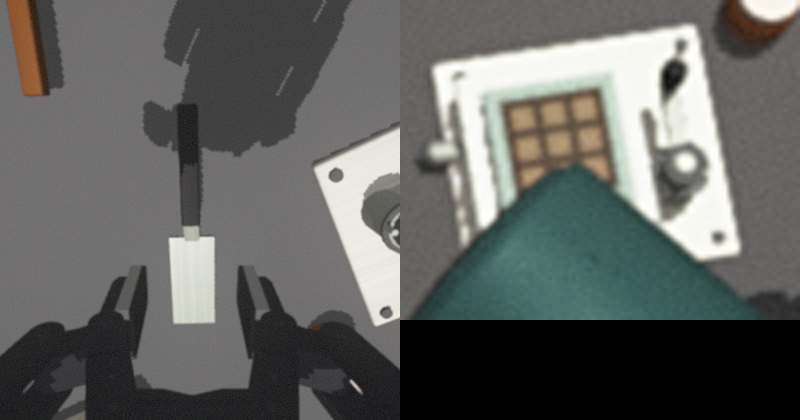

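The lever is up: the knob shows at (358,158) in the top view, against a predicted (358,156), and the plate is raised. The paddle handle runs from (187,103) to (191,225) in the crop, so I'll turn the tool 0.027 rad more before gripping.

Request:
{"fn": "move_arm", "kwargs": {
  "newtons": 100,
  "steps": [
    [0, 0, -0.054, 0, 0, 0.15, 0.5],
    [0, 0, -0.054, 0, 0, 0.3, 0.5],
    [0, 0, -0.054, 0, 0, 0.45, 0.5],
    [0, 0, -0.054, 0.001, -0.002, 0.6, 0.5],
    [0, 0, -0.054, 0.001, -0.002, 0.6, 0.5]
  ]
}}

```text
time_s: 9.88
tcp_pos: [512.6, -384.9, 27.5]
tcp_rot: [-0.46, -3.102, -0.006]
wrist_force: [0.5, 0.1, -0.3]
finger_gap: 0.502
gripper_force: 0.0
```

Request:
{"fn": "move_arm", "kwargs": {
  "steps": [
    [0, 0, 0, 0, 0, 0, 0.05],
    [0, 0, 0, 0, 0, 0, 0.05],
    [0, 0, 0, 0, 0, 0, 0.05],
    [0, 0, 0, 0, 0, 0, 0.05],
    [0, 0, 0, 0, 0, 0, 0.05]
  ]
}}

```text
time_s: 10.5
tcp_pos: [515.6, -387.7, 32.0]
tcp_rot: [0.46, 3.105, -0.003]
wrist_force: [-0.1, -0.1, 6.6]
finger_gap: 0.163
gripper_force: 98.4
```

```bash
python3 - <<'E'
from h import *
o=manip.get_obs(); print(o["tcp_pos"],o["finger_gap"],o["gripper_force"],o["wrist_force"])
# after lifting: goal with TCP = station point; plate centre at paddle x=+9 -> grip at station x=-107; start 85 mm back
s=np.array([604,-129.4]); h=np.array([np.cos(.145),np.sin(.145)])
for d in(-107-95,-107): print(d,(s+d*h).round(1))
goal((*(s-202*h),97),.145+np.pi)
E
```

```text
[ 515.56120199 -387.67770208   31.95035562] 0.16305877912664535 98.38640213012695 [-0.14764908 -0.07220474  6.6225285 ]
-202 [ 404.1 -158.6]
-107 [ 498.1 -144.9]
turn [-0.0042  0.0048 -0.8786] shift [ 0.6917  0.7473 -0.2633] |now [ 515.6 -387.7   32. ] yaw 2.847 t 10.5
```

Request:
{"fn": "move_arm", "kwargs": {
  "steps": [
    [0, 0, 0, 0, 0, -0.1, 0.05],
    [0, 0, 0, 0, 0, -0.2, 0.05],
    [0, 0, 0, 0, 0, -0.32, 0.05],
    [0, 0, 0, 0, 0, -0.44, 0.05],
    [0, 0, 0, 0, 0, -0.5, 0.05]
  ]
}}

```text
time_s: 11.12
tcp_pos: [515.0, -387.0, 157.0]
tcp_rot: [0.46, 3.106, -0.002]
wrist_force: [1.4, -0.6, -2.0]
finger_gap: 0.163
gripper_force: 97.8
```

Request:
{"fn": "move_arm", "kwargs": {
  "steps": [
    [0, 0, -0.12, 0.1, 0.1, 0, 0.05],
    [0, 0, -0.3, 0.27, 0.25, 0, 0.05],
    [0, 0, -0.48, 0.44, 0.4, 0, 0.05],
    [0, 0, -0.68, 0.6, 0.56, 0, 0.05],
    [0, 0, -0.88, 0.765, 0.714, 0, 0.05]
  ]
}}

```text
time_s: 11.75
tcp_pos: [381.9, -158.6, 154.9]
tcp_rot: [0.233, -3.132, -0.001]
wrist_force: [0.4, 1.3, -0.8]
finger_gap: 0.164
gripper_force: 97.9
```

Request:
{"fn": "move_arm", "kwargs": {
  "steps": [
    [0, 0, 0, 0, 0, 0.05, 0.05],
    [0, 0, 0, 0, 0, 0.12, 0.05],
    [0, 0, 0, 0, 0, 0.2, 0.05],
    [0, 0, 0, 0, 0, 0.23, 0.05],
    [0, 0, 0, 0, 0, 0.23, 0.05]
  ]
}}

```text
time_s: 12.38
tcp_pos: [383.3, -160.5, 97.3]
tcp_rot: [0.228, -3.132, -0.001]
wrist_force: [-0.7, 0.5, -1.5]
finger_gap: 0.163
gripper_force: 97.9
```

```bash
python3 - <<'E'
from h import *
goal((384.3,-161.5,95),.145+np.pi,False)
cal=manip.get_calibration("wrist"); im=manip.get_image("wrist")[:,:,::-1]; cv2.imwrite("pics/w6.png",im)
t=manip.get_image("scene")[:,:,::-1]; m=np.zeros((420,800,3),np.uint8); m[:,:400]=im[:,80:480]; m[:400,400:]=cv2.resize(t[130:230,160:260],None,fx=4,fy=4,interpolation=2)
cv2.imwrite("pics/m4.png",m)
s=np.array([604,-129.4]);c,n=np.cos(.145),np.sin(.145)
f=lambda x,y,z:(s[0]+c*x-n*y,s[1]+n*x+c*y,z)
print("wrist plate corners (crop)",(proj(cal,[f(-51,-51,74),f(-51,51,74)])-[80,0]).round(0).tolist())
print("blade exp tip (crop)",(proj(cal,[f(-74,-22,65.5),f(-74,22,65.5)])-[80,0]).round(0).tolist())
E
```

```text
turn [ 0.0015 -0.0021  0.0005] shift [-0.0036 -0.0044  0.0093] |now [ 383.3 -160.5   97.3] yaw -2.996 t 12.38
wrist plate corners (crop) [[112.0, 501.0], [266.0, 501.0]]
blade exp tip (crop) [[156.0, 463.0], [222.0, 463.0]]
```

View pics/m4.png

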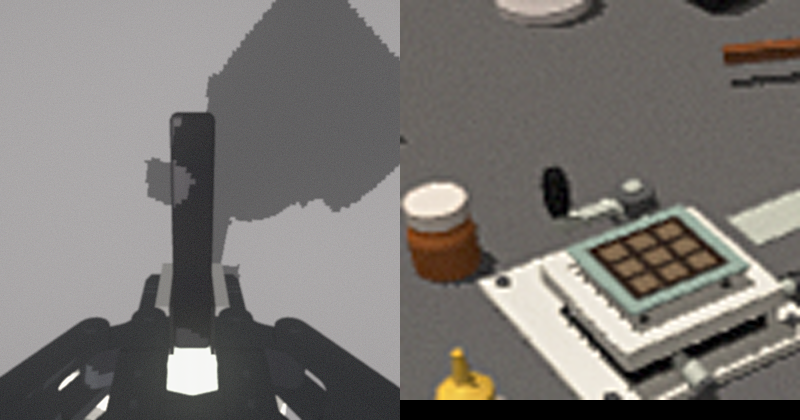

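The crop shows the raised plate on its pins, with the blade approaching at about (745,215). I'll check the blade tip height by triangulation before inserting.

```bash
python3 - <<'E'
from h import *
s=np.array([604,-129.4]);c,n=np.cos(.145),np.sin(.145)
sc=manip.get_calibration("scene"); im=manip.get_image("scene"); g=cv2.cvtColor(im,cv2.COLOR_RGB2GRAY)
r=g[160:200,235:290]; m=((r>150)&(np.ptp(im[160:200,235:290].astype(int),2)<35)).astype(np.uint8)
cnts=cv2.findContours(m,0,2)[0]
for k in cnts:
    if cv2.contourArea(k)>30:
        a=cv2.approxPolyDP(k,2,True)[:,0]+[235,160]; print("contour",cv2.contourArea(k),a.tolist())
for uv in [(242.5,184.5),(250.5,190.8)]:
    for z in(58,62,66,70):
        p=onplane(sc,[uv],z)[0][:2]-s; print(uv,z,"stn x,y",round(c*p[0]+n*p[1],1),round(-n*p[0]+c*p[1],1))
tc=manip.get_calibration("top"); t=manip.get_image("top")
f=lambda x,y,z:(s[0]+c*x-n*y,s[1]+n*x+c*y,z)
P=proj(tc,[f(-74,-22,65),f(-74,22,65)]); print("top exp",P.round(1).tolist())
u,v=P.mean(0).astype(int); print(cv2.cvtColor(t,cv2.COLOR_RGB2GRAY)[v-8:v+12:2,u-14:u+15:2])
E
```

```text
contour 68.5 [[235, 184], [235, 188], [243, 195], [235, 199], [246, 195], [247, 199], [253, 199]]
contour 234.5 [[277, 168], [269, 176], [267, 174], [242, 184], [250, 190], [274, 180], [271, 177]]
(242.5, 184.5) 58 stn x,y -84.9 -28.4
(242.5, 184.5) 62 stn x,y -82.0 -23.3
(242.5, 184.5) 66 stn x,y -79.0 -18.2
(242.5, 184.5) 70 stn x,y -76.0 -13.1
(250.5, 190.8) 58 stn x,y -86.2 16.0
(250.5, 190.8) 62 stn x,y -83.2 20.9
(250.5, 190.8) 66 stn x,y -80.2 25.7
(250.5, 190.8) 70 stn x,y -77.2 30.5
top exp [[339.8, 198.2], [325.6, 200.5]]
[[212 210 209 213 214 211 198 197 184 174 153 141 142 137 151]
 [196 190 181 158 150 139 138 147 205 206 211 236 251 251 248]
 [154 199 213 207 230 251 250 249 251 249 249 250 250 249 250]
 [249 249 250 251 250 249 249 249 246 240 236 224 199 171 140]
 [250 252 246 244 235 222 192 180 193 207 217 210 114 116 120]
 [172 134 118 109 185 236 237 238 242 241 242 233 143 143 164]
 [117 106 136 142 199 241 238 239 241 241 241 241 248 244 127]
 [209 123 199 182 241 241 241 237 241 239 241 243 249 167  59]
 [251 144 184 116 168 240 240 239 241 240 241 244 216  53  65]
 [251 145 171 109 109 229 240 240 240 239 242 242 109  55  78]]
```

Request:
{"fn": "move_arm", "kwargs": {
  "steps": [
    [0, 0, 0, -0.04, 0, 0, 0.05],
    [0, 0, 0, -0.08, 0, 0, 0.05],
    [0, 0, 0, -0.12, 0, 0, 0.05],
    [0, 0, 0, -0.16, 0, 0, 0.05],
    [0, 0, 0, -0.2, 0, 0, 0.05]
  ]
}}

```text
time_s: 13.2
tcp_pos: [433.6, -153.0, 97.8]
tcp_rot: [0.229, -3.133, 0.0]
wrist_force: [0.2, 0.4, -0.9]
finger_gap: 0.16
gripper_force: 98.0
```

```bash
python3 - <<'E'
from h import *
im=manip.get_image("scene"); t=manip.get_image("top")
m=np.zeros((600,800,3),np.uint8); m[:600,:]=cv2.resize(im[140:215,190:290],None,fx=8,fy=8,interpolation=2)[:,:,::-1]
cv2.imwrite("pics/m5.png",m); o=manip.get_obs(); print(o["tcp_pos"],o["wrist_force"],o["moment"])
E
```

```text
[ 434.3842945  -153.30868374   97.90721182] [ 0.3154112  -0.3364371  -0.96694653] [-0.02760125  0.03359332  0.02897675]
```

View pics/m5.png

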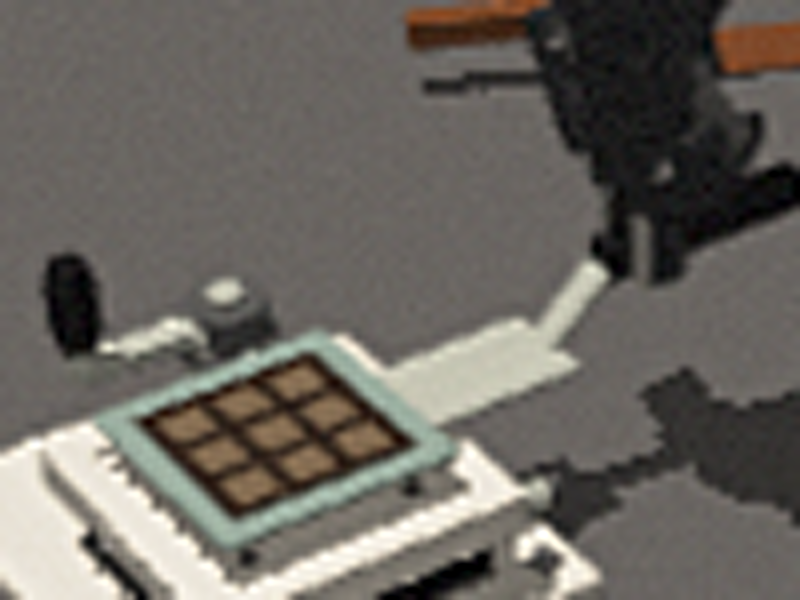

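The blade is sliding in under the plate's front edge at about (410,395). It is parallel to the plate and there is no contact force. I'll push on, then lift slowly.

Request:
{"fn": "move_arm", "kwargs": {
  "steps": [
    [0, 0, 0, -0.06, 0, 0, 0.05],
    [0, 0, 0, -0.12, 0, 0, 0.05],
    [0, 0, 0, -0.18, 0, 0, 0.05],
    [0, 0, 0, -0.23, 0, 0, 0.05],
    [0, 0, 0, -0.272, 0, 0, 0.05]
  ]
}}

```text
time_s: 13.92
tcp_pos: [501.0, -143.1, 97.8]
tcp_rot: [0.229, -3.133, 0.0]
wrist_force: [0.4, 0.1, -1.5]
finger_gap: 0.161
gripper_force: 98.0
```

Request:
{"fn": "move_arm", "kwargs": {
  "steps": [
    [0, 0, 0, 0, 0, 0, 0.05],
    [0, 0, 0, 0, 0, -0.01, 0.05],
    [0, 0, 0, 0, 0, -0.02, 0.05],
    [0, 0, 0, 0, 0, -0.03, 0.05],
    [0, 0, 0, 0, 0, -0.04, 0.05]
  ]
}}

```text
time_s: 14.55
tcp_pos: [499.9, -143.3, 108.0]
tcp_rot: [0.228, -3.133, 0.0]
wrist_force: [0.6, 0.6, -2.0]
finger_gap: 0.162
gripper_force: 97.9
```

```bash
python3 - <<'E'
from h import *
o=manip.get_obs(); p=o["tcp_pos"][:2]-np.array([604,-129.4]);c,n=np.cos(.145),np.sin(.145)
print(o["tcp_pos"],o["wrist_force"],o["moment"],"stn",c*p[0]+n*p[1],-n*p[0]+c*p[1])
E
```

```text
[ 499.86536163 -143.32249898  108.02182727] [ 0.62133851  0.58878058 -1.99549085] [-0.02147875  0.21201484 -0.03315287] stn -105.05353537759656 1.2702719524088426
```

Request:
{"fn": "move_arm", "kwargs": {
  "steps": [
    [0, 0, 0, 0, 0, -0.02, 0.05],
    [0, 0, 0, 0, 0, -0.05, 0.05],
    [0, 0, 0, 0, 0, -0.09, 0.05],
    [0, 0, 0, 0, 0, -0.13, 0.05],
    [0, 0, 0, 0, 0, -0.16, 0.05]
  ]
}}

```text
time_s: 15.18
tcp_pos: [500.4, -143.4, 148.8]
tcp_rot: [-0.229, 3.133, -0.001]
wrist_force: [1.4, 0.1, -2.4]
finger_gap: 0.16
gripper_force: 97.9
```

```bash
python3 - <<'E'
from h import *
im=manip.get_image("scene"); t=manip.get_image("top"); w=manip.get_image("wrist")
m=np.zeros((600,800,3),np.uint8); m[:400,:400]=cv2.resize(im[140:220,190:270],None,fx=5,fy=5,interpolation=2)[:,:,::-1]
m[:400,400:]=cv2.resize(t[130:210,290:370],None,fx=5,fy=5,interpolation=2)[:,:,::-1]; m[400:,:560]=w[220:,:,::-1]
cv2.imwrite("pics/m6.png",m); o=manip.get_obs(); print(o["tcp_pos"],o["wrist_force"],o["moment"])
# teal mask on the scene and plate corners
h=cv2.cvtColor(im,cv2.COLOR_RGB2HSV); 
g=cv2.cvtColor(t,cv2.COLOR_RGB2HSV)
for nm,H,roi in(("scene",h,(140,220,185,275)),("top",g,(130,215,285,375))):
    r=H[roi[0]:roi[1],roi[2]:roi[3]]; mk=cv2.inRange(r,(70,25,80),(100,120,255)); mk=cv2.morphologyEx(mk,cv2.MORPH_CLOSE,np.ones((5,5)))
    ks=cv2.findContours(mk,0,2)[0]; k=max(ks,key=cv2.contourArea); b=cv2.boxPoints(cv2.minAreaRect(k))+[roi[2],roi[0]]; a=cv2.approxPolyDP(k,5,True)[:,0]+[roi[2],roi[0]]
    print(nm,cv2.contourArea(k),a.tolist(),b.round(1).tolist())
E
```

```text
[ 500.47102678 -143.42057435  148.3749591 ] [-0.39206496  0.44313351 -1.89944987] [-0.08403057  0.26463022 -0.01591381]
scene 0.0 [[216, 194]] [[218.0, 194.0], [218.0, 194.0], [216.0, 194.0], [216.0, 194.0]]
top 1503.5 [[374, 158], [340, 143], [310, 214], [329, 214], [321, 205], [335, 173], [374, 185]] [[308.7, 213.4], [339.1, 142.3], [384.0, 161.6], [353.6, 232.7]]
```

View pics/m6.png

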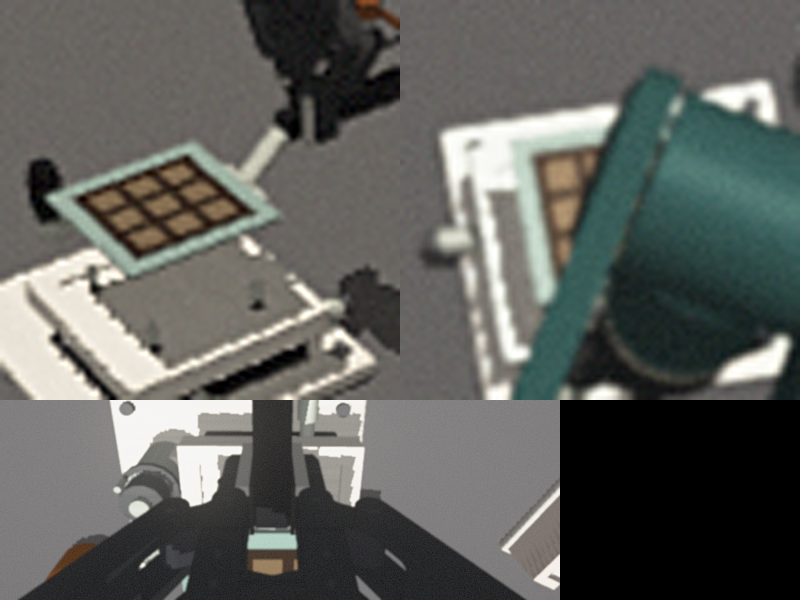

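The plate rides level and centred on the paddle, clear of the pins. I'll carry it smoothly toward the cradle, stopping where the wrist camera can see the cradle to re-measure it.

Request:
{"fn": "move_arm", "kwargs": {
  "steps": [
    [0, 0, 0, -0.003, 0.02, -0.008, 0.05],
    [0, 0, 0, -0.012, 0.08, -0.032, 0.05],
    [0, 0, 0, -0.027, 0.175, -0.07, 0.05],
    [0, 0, 0, -0.044, 0.285, -0.116, 0.05],
    [0, 0, 0, -0.061, 0.397, -0.162, 0.05]
  ]
}}

```text
time_s: 15.95
tcp_pos: [500.3, -41.0, 188.7]
tcp_rot: [0.229, -3.133, -0.001]
wrist_force: [0.2, -0.0, -1.4]
finger_gap: 0.163
gripper_force: 97.8
```

Request:
{"fn": "move_arm", "kwargs": {
  "steps": [
    [0, 0, 0, -0.015, 0.1, -0.04, 0.05],
    [0, 0, 0, -0.03, 0.19, -0.078, 0.05],
    [0, 0, 0, -0.042, 0.27, -0.11, 0.05],
    [0, 0, 0, -0.053, 0.34, -0.14, 0.05],
    [0, 0, 0, -0.061, 0.397, -0.162, 0.05]
  ]
}}

```text
time_s: 16.58
tcp_pos: [501.2, 58.9, 229.2]
tcp_rot: [0.23, -3.133, -0.0]
wrist_force: [0.5, 0.2, -2.5]
finger_gap: 0.162
gripper_force: 97.9
```

Request:
{"fn": "move_arm", "kwargs": {
  "steps": [
    [0, 0, 0.1, -0.01, 0.07, -0.03, 0.05],
    [0, 0, 0.3, -0.025, 0.16, -0.065, 0.05],
    [0, 0, 0.55, -0.042, 0.27, -0.11, 0.05],
    [0, 0, 0.8, -0.056, 0.36, -0.147, 0.05],
    [0, 0, 0.96, -0.061, 0.397, -0.162, 0.05]
  ]
}}

```text
time_s: 17.2
tcp_pos: [502.2, 159.6, 269.9]
tcp_rot: [0.526, 3.097, 0.001]
wrist_force: [1.2, 0.2, -2.3]
finger_gap: 0.162
gripper_force: 97.9
```

```bash
python3 - <<'E'
from h import *
manip.get_image("wrist"); manip.get_image("top")
cal=manip.get_calibration("wrist"); im=manip.get_image("wrist"); c1=manip.get_calibration("wrist"); print("cam drift",np.abs(np.array(c1["world_from_camera"])-np.array(cal["world_from_camera"])).max())
cv2.imwrite("pics/w7.png",im[:,:,::-1]); o=manip.get_obs(); print(o["tcp_pos"],o["wrist_force"],o["moment"])
C=np.array([600,198.4]); a=-.335
def holes(C,a): h=np.array([np.cos(a),np.sin(a)]);l=np.array([-h[1],h[0]]); return np.array([[*(C+58*i*h+29.8*j*l),8] for i,j in((-1,-1),(-1,1),(1,1),(1,-1))])
P=proj(cal,holes(C,a)); g=cv2.cvtColor(im,cv2.COLOR_RGB2GRAY); bh=cv2.morphologyEx(g,cv2.MORPH_BLACKHAT,np.ones((11,11)))
Q=[]
for u,v in P.round().astype(int):
    r=bh[v-12:v+13,u-12:u+13].copy(); n,l,s,c=cv2.connectedComponentsWithStats((r>60).astype(np.uint8))
    print((u,v),[(s[i,2:].tolist(),(c[i]+[u-12,v-12]).round(1).tolist()) for i in range(1,n)])
E
```

```text
cam drift 0.7946690681581856
[501.99660431 158.50321855 269.33638297] [ 0.17624471 -0.43723275 -2.56813877] [ 0.01730158  0.1873089  -0.01334873]
(np.int64(304), np.int64(188)) [([5, 4, 14], [302.0, 189.6])]
(np.int64(354), np.int64(188)) [([6, 6, 29], [352.6, 189.4]), ([6, 15, 59], [363.4, 195.0])]
(np.int64(347), np.int64(274)) [([6, 21, 112], [356.5, 271.9]), ([6, 5, 21], [345.6, 275.8])]
(np.int64(301), np.int64(274)) []
```

```bash
python3 - <<'E'
from h import *
cal=manip.get_calibration("wrist")
W=onplane(cal,[(302,189.6),(352.6,189.4),(345.6,275.8)],8); ctr=(W[0]+W[2])/2
d=W[1]-W[0];e=W[2]-W[1]; a1=np.arctan2(d[1],d[0])-np.pi/2; a2=np.arctan2(e[1],e[0]); print(ctr.round(1),np.hypot(*d[:2]).round(1),np.hypot(*e[:2]).round(1),a1,a2)
a=a2; h=np.array([np.cos(a),np.sin(a)]); l=np.array([-h[1],h[0]])
T=ctr[:2]-105*h+1.3*l; print(T.round(1)); goal((*T,130),a+np.pi,False)
# plate position from the top camera
t=manip.get_image("top"); tc=manip.get_calibration("top"); H=cv2.cvtColor(t,cv2.COLOR_RGB2HSV); o=manip.get_obs()
pc=o["tcp_pos"][:2]+105*h-1.3*l; u,v=proj(tc,[(*pc,o["tcp_pos"][2]-26)])[0]; print("plate exp px",u.round(1),v.round(1))
mk=cv2.inRange(H,(5,60,40),(25,255,220)); x0,y0=int(u)-32,int(v)-32; r=mk[y0:y0+64,x0:x0+64]
r=cv2.morphologyEx(r,cv2.MORPH_CLOSE,np.ones((5,5))); k=max(cv2.findContours(r,0,2)[0],key=cv2.contourArea); q=cv2.minAreaRect(k); print(q[0][0]+x0,q[0][1]+y0,q[1:],cv2.contourArea(k))
b=onplane(tc,cv2.boxPoints(q)+[x0,y0],o["tcp_pos"][2]-26); print(b.round(1).tolist(),"exp ctr",pc.round(1),"got",b.mean(0).round(1))
E
```

```text
[600.8 195.1   8. ] 60.1 116.4 -0.3270303234969003 -0.3313748035313584
[501.9 230.5]
turn [-0.0003  0.     -0.0011] shift [0.0941 0.2722 0.5573] |now [502.  158.5 269.3] yaw 2.81 t 17.35
plate exp px 242.1 162.8
247.42162704467773 164.62973403930664 ((17.05698013305664, 25.953081130981445), 17.10272979736328) 281.5
[[568.2, 140.7, 243.1], [637.6, 119.8, 243.1], [622.6, 75.4, 243.1], [553.5, 96.7, 243.1]] exp ctr [600.8 122.6] got [595.5 108.1 243.1]
```

Three holes agree on the cradle centre, (600.8,195.1), with the expected 60 x 116 mm spacing. The plate lies where expected relative to the tool. I'll move above the pocket.

Request:
{"fn": "move_arm", "kwargs": {
  "steps": [
    [0, 0, 0, 0.01, 0.027, 0.03, 0.05],
    [0, 0, 0, 0.03, 0.09, 0.1, 0.05],
    [0, 0, 0, 0.055, 0.16, 0.18, 0.05],
    [0, 0, 0, 0.08, 0.23, 0.26, 0.05],
    [0, 0, 0, 0.094, 0.272, 0.3, 0.05]
  ]
}}

```text
time_s: 18.02
tcp_pos: [500.9, 230.9, 191.8]
tcp_rot: [-0.521, -3.095, 0.002]
wrist_force: [-0.4, -0.7, -2.0]
finger_gap: 0.163
gripper_force: 97.9
```

Request:
{"fn": "move_arm", "kwargs": {
  "steps": [
    [0, 0, 0, 0, 0, 0.04, 0.05],
    [0, 0, 0, 0, 0, 0.11, 0.05],
    [0, 0, 0, 0, 0, 0.2, 0.05],
    [0, 0, 0, 0, 0, 0.28, 0.05],
    [0, 0, 0, 0, 0, 0.32, 0.05]
  ]
}}

```text
time_s: 18.65
tcp_pos: [501.9, 229.3, 113.3]
tcp_rot: [-0.523, -3.097, 0.001]
wrist_force: [0.3, 0.3, -1.2]
finger_gap: 0.164
gripper_force: 97.9
```

```bash
python3 - <<'E'
from h import *
manip.get_image("top"); t=manip.get_image("top"); cv2.imwrite("pics/t7.png",t[:,:,::-1]); goal((501.9,230.5,56),-.331+np.pi,False)
sc=manip.get_calibration("scene"); s=manip.get_image("scene"); cv2.imwrite("pics/s7.png",s[:,:,::-1]); o=manip.get_obs()
a=-.331; h=np.array([np.cos(a),np.sin(a)]); l=np.array([-h[1],h[0]]); pc=o["tcp_pos"][:2]+105*h-1.3*l; z=o["tcp_pos"][2]-26.5
H=cv2.cvtColor(s,cv2.COLOR_RGB2HSV); E=proj(sc,[[*(pc+39*i*h+39*j*l),z] for i,j in((-1,-1),(-1,1),(1,1),(1,-1))]); print("exp pattern",E.round(1).tolist(),E.mean(0).round(1))
x0,y0=(E.min(0)-12).astype(int); x1,y1=(E.max(0)+12).astype(int)
mk=cv2.morphologyEx(cv2.inRange(H[y0:y1,x0:x1],(5,60,20),(25,255,220)),cv2.MORPH_CLOSE,np.ones((5,5))); k=max(cv2.findContours(mk,0,2)[0],key=cv2.contourArea)
p=cv2.approxPolyDP(cv2.convexHull(k),4,True)[:,0]+[x0,y0]; print(p.tolist(),cv2.contourArea(k))
for q in p: print(q,((onplane(sc,[q],z)[0][:2]-pc)@np.c_[h,l]).round(1))
E
```

```text
turn [-0.0025 -0.0027 -0.0072] shift [0.0006 0.0048 0.2297] |now [501.7 229.4 113.4] yaw 2.807 t 18.75
exp pattern [[287.4, 244.7], [293.4, 267.0], [260.7, 271.0], [256.6, 248.2]] [274.5 257.7]
[[288, 245], [293, 266], [261, 269], [259, 248]] 657.5
[288 245] [-40.4 -37.6]
[293 266] [-38.8  35.6]
[261 269] [37.4 32.7]
[259 248] [ 33.1 -38.7]
```

Request:
{"fn": "move_arm", "kwargs": {
  "steps": [
    [0, 0, 0, 0, 0.004, 0.02, 0.05],
    [0, 0, 0, 0, 0.004, 0.06, 0.05],
    [0, 0, 0, 0, 0.004, 0.1, 0.05],
    [0, 0, 0, 0, 0.004, 0.135, 0.05],
    [0, 0, 0, 0, 0.004, 0.15, 0.05]
  ]
}}

```text
time_s: 19.42
tcp_pos: [502.1, 230.7, 75.9]
tcp_rot: [-0.522, -3.097, 0.001]
wrist_force: [-0.3, -0.0, -2.2]
finger_gap: 0.161
gripper_force: 97.9
```

Request:
{"fn": "move_arm", "kwargs": {
  "steps": [
    [0, 0, 0, 0, 0, 0.01, 0.05],
    [0, 0, 0, 0, 0, 0.02, 0.05],
    [0, 0, 0, 0, 0, 0.03, 0.05],
    [0, 0, 0, 0, 0, 0.04, 0.05],
    [0, 0, 0, 0, 0, 0.05, 0.05]
  ]
}}

```text
time_s: 20.05
tcp_pos: [502.8, 230.9, 64.3]
tcp_rot: [0.523, 3.097, 0.0]
wrist_force: [-0.5, 0.7, -1.3]
finger_gap: 0.164
gripper_force: 98.1
```

Request:
{"fn": "move_arm", "kwargs": {
  "steps": [
    [0, 0, 0, 0, 0, 0.01, 0.05],
    [0, 0, 0, 0, 0, 0.02, 0.05],
    [0, 0, 0, 0, 0, 0.03, 0.05],
    [0, 0, 0, 0, 0, 0.035, 0.05],
    [0, 0, 0, 0, 0, 0.035, 0.05]
  ]
}}

```text
time_s: 20.68
tcp_pos: [502.5, 230.9, 55.4]
tcp_rot: [-0.523, -3.098, 0.0]
wrist_force: [1.1, 0.6, -1.5]
finger_gap: 0.165
gripper_force: 98.1
```

```bash
python3 - <<'E'
from h import *
sc=manip.get_calibration("scene"); s=manip.get_image("scene"); cv2.imwrite("pics/s8.png",s[:,:,::-1]); o=manip.get_obs(); print(o["tcp_pos"],o["wrist_force"],o["moment"])
a=-.331; h=np.array([np.cos(a),np.sin(a)]); l=np.array([-h[1],h[0]]); pc=np.array([600.8,195.1]); z=39
H=cv2.cvtColor(s,cv2.COLOR_RGB2HSV); E=proj(sc,[[*(pc+39*i*h+39*j*l),z] for i,j in((-1,-1),(-1,1),(1,1),(1,-1))]); print(E.round(1).tolist())
x0,y0=(E.min(0)-12).astype(int); x1,y1=(E.max(0)+12).astype(int)
mk=cv2.morphologyEx(cv2.inRange(H[y0:y1,x0:x1],(5,60,20),(25,255,220)),cv2.MORPH_CLOSE,np.ones((5,5))); k=max(cv2.findContours(mk,0,2)[0],key=cv2.contourArea)
p=cv2.approxPolyDP(cv2.convexHull(k),4,True)[:,0]+[x0,y0]
for q in p: print(q,((onplane(sc,[q],z)[0][:2]-pc)@np.c_[h,l]).round(1))
E
```

```text
[502.55343161 230.85081085  55.50071725] [-0.47352131  0.27899342 -0.68198773] [-0.00614379  0.12258796  0.05334223]
[[287.4, 258.5], [293.2, 281.1], [261.5, 285.1], [257.5, 262.1]]
[286 259] [-35.2 -37.9]
[292 280] [-36.8  35.2]
[262 284] [37.3 35.7]
[259 262] [ 35.2 -38.7]
```

The plate pattern appears centred in the pocket (offset about 0, -1.4 mm at ledge height), and the force and moment have dropped, so it is seated. I'll retract the paddle and lay it down in front of the cradle.

Request:
{"fn": "move_arm", "kwargs": {
  "steps": [
    [0, 0, 0, 0.05, 0, 0, 0.05],
    [0, 0, 0, 0.17, 0, 0, 0.05],
    [0, 0, 0, 0.33, 0, 0, 0.05],
    [0, 0, 0, 0.5, 0, 0, 0.05],
    [0, 0, 0, 0.62, 0, 0, 0.05]
  ]
}}

```text
time_s: 21.35
tcp_pos: [353.1, 281.7, 55.6]
tcp_rot: [-0.522, -3.097, 0.001]
wrist_force: [0.9, -0.0, -1.3]
finger_gap: 0.168
gripper_force: 98.0
```

Request:
{"fn": "move_arm", "kwargs": {
  "steps": [
    [0, 0, 0, 0, 0, 0.02, 0.05],
    [0, 0, 0, 0, 0, 0.04, 0.05],
    [0, 0, 0, 0, 0, 0.06, 0.05],
    [0, 0, 0, 0, 0, 0.075, 0.05],
    [0, 0, 0, 0, 0, 0.085, 0.05]
  ]
}}

```text
time_s: 21.98
tcp_pos: [356.5, 281.5, 33.9]
tcp_rot: [-0.524, -3.097, 0.0]
wrist_force: [-0.1, 0.3, -2.0]
finger_gap: 0.164
gripper_force: 98.0
```

```bash
python3 - <<'E'
from h import *
o=manip.get_obs(); print(o["tcp_pos"],o["wrist_force"],o["moment"])
E
```

```text
[356.49877731 281.4817249   33.8805244 ] [-0.09650902  0.30769329 -1.97544766] [0.06625278 0.12924279 0.01842166]
```

Next I'll lower it slowly until it touches the bench, then release and rise.

Request:
{"fn": "move_arm", "kwargs": {
  "steps": [
    [0, 0, 0, 0, 0, 0.003, 0.05],
    [0, 0, 0, 0, 0, 0.006, 0.05],
    [0, 0, 0, 0, 0, 0.008, 0.05],
    [0, 0, 0, 0, 0, 0.008, 0.05],
    [0, 0, 0, 0, 0, 0.008, 0.05]
  ]
}}

```text
time_s: 22.6
tcp_pos: [356.2, 281.7, 32.4]
tcp_rot: [0.523, 3.098, -0.0]
wrist_force: [0.0, -0.3, 1.0]
finger_gap: 0.169
gripper_force: 98.3
```

Request:
{"fn": "move_arm", "kwargs": {
  "steps": [
    [0, 0, 0, 0, 0, 0, 0.22],
    [0, 0, 0, 0, 0, 0, 0.3],
    [0, 0, 0, 0, 0, 0, 0.5],
    [0, 0, 0, 0, 0, 0, 0.5],
    [0, 0, 0, 0, 0, 0, 0.5]
  ]
}}

```text
time_s: 23.22
tcp_pos: [356.2, 281.7, 32.3]
tcp_rot: [-0.523, -3.098, 0.0]
wrist_force: [0.1, 0.1, 0.2]
finger_gap: 0.5
gripper_force: 0.0
```

Request:
{"fn": "move_arm", "kwargs": {
  "steps": [
    [0, 0, 0, 0, 0, -0.1, 0.5],
    [0, 0, 0, 0, 0, -0.25, 0.5],
    [0, 0, 0, 0, 0, -0.45, 0.5],
    [0, 0, 0, 0, 0, -0.6, 0.5],
    [0, 0, 0, 0, 0, -0.65, 0.5]
  ]
}}

```text
time_s: 23.85
tcp_pos: [357.3, 282.4, 197.0]
tcp_rot: [0.522, 3.095, 0.004]
wrist_force: [0.2, -0.0, -0.8]
finger_gap: 0.501
gripper_force: 0.0
```

```bash
python3 - <<'E'
from h import *
cal=manip.get_calibration("wrist"); w=manip.get_image("wrist"); cv2.imwrite("pics/w9.png",w[:,:,::-1])
# blade outline vs a flat blade at z=2.5 : sizes should come out 100 x 44
g=cv2.cvtColor(w,cv2.COLOR_RGB2GRAY); m=(g>140).astype(np.uint8)
for k in cv2.findContours(m,0,2)[0]:
    if cv2.contourArea(k)>800:
        q=cv2.minAreaRect(k); b=onplane(cal,cv2.boxPoints(q),2.5); print(cv2.contourArea(k),q[0],[round(float(np.linalg.norm(b[i]-b[i-1])),1) for i in range(4)],b.mean(0).round(1))
h=manip.get_calibration("scene"); 
goal((651.9,-215.4,200),1.716)
E
```

```text
1180.0 (272.0, 380.4999694824219) [142.7, 23.5, 140.1, 23.5] [591.  203.2   2.5]
2353.0 (272.0, 361.0) [47.8, 123.7, 47.9, 128.6] [563.2 212.9   2.5]
1270.5 (476.7759094238281, 347.65155029296875) [90.4, 34.2, 87.6, 36.6] [624.5 446.5   2.5]
91741.0 (281.2259521484375, 193.16978454589844) [597.1, 315.0, 440.1, 330.9] [393.4 285.4   2.5]
turn [8.7000e-03 1.6000e-03 2.1828e+00] shift [-1.7663 -1.4945 -0.0109] |now [357.3 282.4 197.2] yaw 2.807 t 23.9
```

Request:
{"fn": "move_arm", "kwargs": {
  "steps": [
    [0, 0, 0, -0.1, -0.09, 0, 0.5],
    [0, 0, 0, -0.25, -0.22, 0, 0.5],
    [0, 0, 0, -0.4, -0.35, 0, 0.5],
    [0, 0, 0, -0.55, -0.47, 0, 0.5],
    [0, 0, 0, -0.7, -0.59, 0, 0.5]
  ]
}}

```text
time_s: 24.52
tcp_pos: [472.7, 83.5, 193.2]
tcp_rot: [-0.523, -3.095, 0.001]
wrist_force: [0.8, 1.1, 0.7]
finger_gap: 0.503
gripper_force: 0.0
```

Request:
{"fn": "move_arm", "kwargs": {
  "steps": [
    [0, 0, 0, -0.15, -0.13, 0, 0.5],
    [0, 0, 0, -0.3, -0.26, 0, 0.5],
    [0, 0, 0, -0.45, -0.39, 0, 0.5],
    [0, 0, 0, -0.58, -0.49, 0, 0.5],
    [0, 0, 0, -0.7, -0.59, 0, 0.5]
  ]
}}

```text
time_s: 25.15
tcp_pos: [589.7, -113.0, 192.5]
tcp_rot: [-0.523, -3.095, -0.001]
wrist_force: [0.3, 0.0, -0.2]
finger_gap: 0.499
gripper_force: 0.0
```

Request:
{"fn": "move_arm", "kwargs": {
  "steps": [
    [0, 0, 0.2, -0.1, -0.09, 0, 0.5],
    [0, 0, 0.4, -0.2, -0.17, 0, 0.5],
    [0, 0, 0.6, -0.28, -0.24, 0, 0.5],
    [0, 0, 0.8, -0.34, -0.29, 0, 0.5],
    [0, 0, 1, -0.366, -0.315, 0, 0.5]
  ]
}}

```text
time_s: 25.78
tcp_pos: [650.2, -217.0, 192.1]
tcp_rot: [-1.278, -2.867, 0.0]
wrist_force: [0.2, 0.4, 0.1]
finger_gap: 0.498
gripper_force: 0.0
```

Request:
{"fn": "move_arm", "kwargs": {
  "steps": [
    [0, 0, 0.25, 0, 0, 0, 0.5],
    [0, 0, 0.5, 0, 0, 0, 0.5],
    [0, 0, 0.75, 0, 0, 0, 0.5],
    [0, 0, 1, 0, 0, 0, 0.5],
    [0, 0, 1, 0, 0, 0, 0.5]
  ]
}}

```text
time_s: 26.4
tcp_pos: [649.7, -215.8, 192.6]
tcp_rot: [-1.941, -2.467, 0.001]
wrist_force: [-1.0, -0.3, -0.3]
finger_gap: 0.503
gripper_force: 0.0
```

```bash
python3 - <<'E'
from h import *
manip.get_image("top"); manip.get_image("top")
cal=manip.get_calibration("wrist"); w=manip.get_image("wrist"); cv2.imwrite("pics/w10.png",w[:,:,::-1])
goal((651.9,-215.4,100),1.716)
u,v=proj(cal,[(651.9,-215.4,116)])[0]; print("knob exp px",u,v)
x,y=int(u),int(v); g=cv2.cvtColor(w,cv2.COLOR_RGB2GRAY)[y-40:y+40,x-40:x+40]
n,l,s,c=cv2.connectedComponentsWithStats((g<45).astype(np.uint8))
for i in range(1,n):
    if s[i,4]>100: print(s[i].tolist(),(s[i,:2]+[x-40,y-40]).tolist(),(c[i]+[x-40,y-40]).round(1))
t=manip.get_image("top"); tc=manip.get_calibration("top"); T=cv2.cvtColor(t,cv2.COLOR_RGB2GRAY)
print("paddle: exp blade ctr/tip px",proj(tc,[(356.3+98*.9457,281.6-98*.325,2.5),(356.3+148*.9457,281.6-148*.325,2.5)]).round(1).tolist())
for k in cv2.findContours((T[185:300,170:260]>140).astype(np.uint8),0,2)[0]:
    if cv2.contourArea(k)>80:
        q=cv2.minAreaRect(k); b=onplane(tc,cv2.boxPoints(q)+[170,185],2.5); print(cv2.contourArea(k),(q[0][0]+170,q[0][1]+185),[round(float(np.linalg.norm(b[i]-b[i-1])),1) for i in range(2)],b.mean(0).round(1))
E
```

```text
turn [-0.0027 -0.0017  0.1868] shift [0.0005 0.0077 0.3748] |now [ 650.2 -216.   193.7] yaw 1.809 t 26.55
knob exp px 273.70083943353507 231.82382752600572
paddle: exp blade ctr/tip px [[207.4, 230.8], [212.7, 215.9]]
466.5 (206.67517852783203, 234.01824188232422) [46.5, 124.5] [439.4 251.8   2.5]
158.0 (214.89937591552734, 191.50389957427979) [108.2, 35.7] [575.1 227.1   2.5]
```

```bash
python3 - <<'E'
from h import *
w=cv2.imread("pics/w10.png",0); 
for th in(60,75):
    n,l,s,c=cv2.connectedComponentsWithStats((w[180:275,230:325]<th).astype(np.uint8))
    print(th,[(s[i].tolist(),(c[i]+[230,180]).round(1).tolist()) for i in range(1,n) if s[i,4]>60])
print(w[200:260:5,250:300:4])
w4=cv2.imread("pics/w4.png",0); print(w4[215:250:5,250:290:4])
E
```

```text
60 [([28, 23, 27, 38, 492], [270.5, 216.9]), ([66, 75, 29, 20, 360], [313.0, 266.6])]
75 [([28, 22, 28, 41, 891], [271.0, 222.8]), ([61, 66, 34, 29, 833], [309.1, 261.5])]
[[144 106 102  98  95  98 104 228 232 232 231 233 234]
 [203 117 105 101  55  44  53  83 233 230 232 233 232]
 [196 195 100  51  54  60  54  48  92 232 231 234 232]
 [210 202 103  48  49  51  53  58  51 220 232 232 232]
 [230 229  77  44  45  53  55  50  55 205 231 231 231]
 [230 227  49  54  66  71  67  67  53 148 233 234 230]
 [113 128  63  58  67  63  65  71  69 193 235 233 231]
 [107 110  95  58  65  62  64  67  61 108 107 105 102]
 [103 106 104  94  61  58  60  70 102 103 101 106 102]
 [102 107  99 101 103 102 105 107 102 104 105 104 105]
 [101 104 107 106 100 104 100 103 100 104 104 107 100]
 [106 101 102  99 101 102  99 102 103 102 107  89  64]]
[[108 102  34  34  35  40  40  35  80 103]
 [106  83  31  36  28  28  38  30  54 101]
 [ 99  53  31  38  50  51  35  38  43 103]
 [101  49  49  58  56  64  64  57  37  98]
 [100  82  52  56  59  59  55  61  63 102]
 [102 102  60  51  60  59  57  53 104 101]
 [100 105 106  82  61  58  75 107 105 104]]
```

The knob is at (272,230) as expected. I'll grip it and swing it back.

Request:
{"fn": "move_arm", "kwargs": {
  "newtons": 20,
  "steps": [
    [0, 0, 0.187, 0, 0.008, 0.1, 0.5],
    [0, 0, 0.187, 0, 0.008, 0.22, 0.5],
    [0, 0, 0.187, 0, 0.008, 0.33, 0.5],
    [0, 0, 0.187, 0, 0.008, 0.375, 0.5],
    [0, 0, 0.187, 0, 0.008, 0.375, 0.5]
  ]
}}

```text
time_s: 27.22
tcp_pos: [652.2, -215.5, 100.5]
tcp_rot: [-2.056, -2.374, 0.001]
wrist_force: [-0.2, -0.7, 1.2]
finger_gap: 0.502
gripper_force: 0.0
```

Request:
{"fn": "move_arm", "kwargs": {
  "steps": [
    [0, 0, 0, 0, 0, 0, 0.15],
    [0, 0, 0, 0, 0, 0, 0.15],
    [0, 0, 0, 0, 0, 0, 0.15],
    [0, 0, 0, 0, 0, 0, 0.15],
    [0, 0, 0, 0, 0, 0, 0.15]
  ]
}}

```text
time_s: 27.85
tcp_pos: [649.9, -216.5, 102.3]
tcp_rot: [-2.055, -2.373, 0.006]
wrist_force: [-8.5, -2.2, 4.7]
finger_gap: 0.236
gripper_force: 20.6
```

Request:
{"fn": "move_arm", "kwargs": {
  "steps": [
    [0, 0, 0, -0.041, -0.003, 0, 0.15],
    [0, 0, 0, -0.08, -0.013, 0, 0.15],
    [0, 0, 0, -0.118, -0.028, 0, 0.15],
    [0, 0, 0, -0.153, -0.05, 0, 0.15],
    [0, 0, 0, -0.184, -0.076, 0, 0.15]
  ]
}}

```text
time_s: 28.48
tcp_pos: [642.8, -263.7, 102.4]
tcp_rot: [2.055, 2.371, 0.006]
wrist_force: [7.2, 1.3, -6.3]
finger_gap: 0.238
gripper_force: 20.1
```

Request:
{"fn": "move_arm", "kwargs": {
  "steps": [
    [0, 0, 0, -0.027, -0.031, 0, 0.15],
    [0, 0, 0, -0.048, -0.066, 0, 0.15],
    [0, 0, 0, -0.063, -0.104, 0, 0.15],
    [0, 0, 0, -0.073, -0.143, 0, 0.15],
    [0, 0, 0, -0.076, -0.184, 0, 0.15]
  ]
}}

```text
time_s: 29.1
tcp_pos: [600.4, -292.5, 103.2]
tcp_rot: [2.052, 2.367, 0.001]
wrist_force: [4.1, -4.1, -3.4]
finger_gap: 0.237
gripper_force: 20.1
```

Request:
{"fn": "move_arm", "kwargs": {
  "steps": [
    [0, 0, 0, 0, -0.01, 0, 0.15],
    [0, 0, 0, 0, -0.01, 0, 0.15],
    [0, 0, 0, 0, -0.01, 0, 0.5],
    [0, 0, 0, 0, -0.01, 0, 0.5],
    [0, 0, 0, 0, -0.01, 0, 0.5]
  ]
}}

```text
time_s: 29.72
tcp_pos: [595.0, -289.4, 101.4]
tcp_rot: [2.057, 2.375, 0.0]
wrist_force: [0.5, -0.0, 0.0]
finger_gap: 0.502
gripper_force: 0.0
```

Request:
{"fn": "move_arm", "kwargs": {
  "steps": [
    [0, 0, 0, 0, 0, -0.1, 0.5],
    [0, 0, 0, 0, 0, -0.22, 0.5],
    [0, 0, 0, 0, 0, -0.36, 0.5],
    [0, 0, 0, 0, 0, -0.4, 0.5],
    [0, 0, 0, 0, 0, -0.4, 0.5]
  ]
}}

```text
time_s: 30.35
tcp_pos: [595.2, -289.7, 201.4]
tcp_rot: [2.056, 2.374, 0.0]
wrist_force: [-0.6, 0.1, -0.3]
finger_gap: 0.499
gripper_force: 0.0
```

```bash
python3 - <<'E'
from h import *
cal=manip.get_calibration("wrist"); w=manip.get_image("wrist"); cv2.imwrite("pics/w11.png",w[:,:,::-1]); g=cv2.cvtColor(w,cv2.COLOR_RGB2GRAY)
o=manip.get_obs(); print(o["tcp_pos"],o["wrist_force"])
for th in (0,.1,.2):
    a=-np.pi/2+.145+th; print(th,proj(cal,[(587.6+65*np.cos(a),-224.8+65*np.sin(a),116)]).round(1))
u,v=proj(cal,[(597,-289,110)])[0].astype(int); n,l,s,c=cv2.connectedComponentsWithStats((g[v-35:v+35,u-40:u+40]<70).astype(np.uint8))
print([(s[i,2:].tolist(),(s[i,:2]+[u-40,v-35]).tolist(),(c[i]+[u-40,v-35]).round(1).tolist()) for i in range(1,n) if s[i,4]>80])
# plate in cradle: scene
sc=manip.get_calibration("scene"); s=manip.get_image("scene"); a=-.331; h=np.array([np.cos(a),np.sin(a)]); l=np.array([-h[1],h[0]]); pc=np.array([600.8,195.1])
H=cv2.cvtColor(s,cv2.COLOR_RGB2HSV); mk=cv2.morphologyEx(cv2.inRange(H[245:300,245:305],(5,60,20),(25,255,220)),cv2.MORPH_CLOSE,np.ones((5,5))); k=max(cv2.findContours(mk,0,2)[0],key=cv2.contourArea)
for q in cv2.approxPolyDP(cv2.convexHull(k),4,True)[:,0]+[245,245]: print(q,((onplane(sc,[q],39)[0][:2]-pc)@np.c_[h,l]).round(1))
E
```

```text
[ 594.5561918  -289.30945105  200.28285218] [0.60046186 0.18289051 0.09021526]
0 [[273.3 226.8]]
0.1 [[282.9 226.4]]
0.2 [[292.5 225. ]]
[([29, 39, 871], [256, 199], [270.4, 217.8])]
[288 260] [-39.7 -33.5]
[292 280] [-36.8  35.2]
[262 284] [37.3 35.7]
[259 262] [ 35.2 -38.7]
```

```bash
python3 -c "
from workcell import manip
print(manip.close_job())"
```

```text
the job is handed in; nothing more can be done
None
```

I handed in the job at about 30 s, and no verdict came back: my last checks put the plate seated in the cradle pocket, the lever in its down detent, the paddle resting on its blade on the bench and the arm clear.

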